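Snap the lid onto a refillable coffee capsule with the tamper

ROBOT

A 7-joint arm with a two-finger parallel gripper is mounted at the origin on the work surface. World frame = base frame: x ahead of the robot, y to its left, z up, the work surface at z = 0. Lengths are in mm, angles in rad, forces in N, time in s.
With the tool pointing down it reaches from about 400 to 750 mm from the base axis. Payload 19.5 kg.
Tool frame: the origin (TCP) lies on the mounting face of the last link; the fingertips stand 173 mm ahead of it and the grasp point (between the pads) lies 155 mm ahead of it; z points along the fingers, y is the line along which they close (so a half turn about z gives the same grasp; the last joint's range is limited). The gripper opens to 85 mm and grips with 20 to 120 N. Pads are 22 mm wide; open, the fingers measure 114 mm over their backs; the gripper's body (76 mm by 85 mm) begins 54 mm behind the grasp point. The pads swing forward as they close: fully open they stand 13 mm farther back than shut.
Start: joints at [1.069, 0.707, -0.028, 1.485, 0.022, 0.951, -0.075], TCP at [255.164, -515.274, 404.668] pointing down, gripper open.
Joint ranges: [-2.71, 2.71], [-0.32, 2.16], [-1.57, 1.52], [0, 2.45], [-1.46, 4.6], [0, 2.02], [-2.83, 2.83]. Speed limits (rad/s): [1.89, 1.89, 2.57, 2.57, 3.01, 3.01, 3.01].

INTERFACE

Orientations are given as a rotation vector (axis times angle).
In Python, from bench import manip, grip, solver, imaging, workorder, status gives the robot as it stands. The module is installed in compiled form; this text tells all that it offers. Calls block until the motion is done:
- manip.goto(position, orientation): joint-space move of the TCP to a pose.
- manip.servo_line(position, vel=150, ori=None): straight line of the TCP; ori=None keeps the orientation; vel is the mean speed in mm/s.
- manip.move_j(angles): joint-space move.
- grip(opening, force=None): opening from 0.0 (shut) to 1.0 (fully open); force is the grip in N (None keeps the last); returns when the fingers have stopped.
- manip.pause(seconds).
- solver.solve_ik(position, orientation): joint angles nearest the present ones, or None.
- imaging.grab_frame(name): name is "side" or "top"; returns a dict with "pixels" (480x640x3 uint8, red, green, blue), "fx", "fy", "cx", "cy" (pixels), "R" (3x3) and "t" (3): a world point X has camera coordinates R X + t. Camera axes: x right, y down, z forward; pixel columns grow to the right and rows downward; lengths in mm; the calibration is good to about 2 mm. A picture is of the moment at which its call begins. There is no depth.
A pose or a line that the arm cannot do raises manip.IKError and nothing moves.
- workorder.sign_off(): hands the job in; it is judged then, once.
Readings, each from a call of its own:
- status.read_time(): time.
- status.read_joints(): joint angles.
- status.read_qvel(): joint speeds.
- status.read_joint_torque(): joint torques, N m.
- status.read_position(): TCP position.
- status.read_tcp_rot(): TCP orientation.
- status.read_contact_force(): force on the tool from outside, world axes, zero at the start.
- status.read_moment(): the same for the moment, N m.
- status.read_width(): opening from 0.0 (shut) to 1.0 (fully open).
- status.read_gripper_force(): force on a finger pad.
Only numpy, scipy, OpenCV 4.12 (cv2) and the standard library are available. Lean on these libraries where they do the work, as an engineer would, in place of code of your own. Each camera call takes 0.05 s, during which the arm holds its last target. There are 200 camera calls.

TASK

Close the refilled coffee capsule: lay the red lid loosely into its mouth and let go, then take the tamper from its wooden stand and press its foot squarely and gently (never above 35 N) on the lid until it clicks and lies flush all round; then keep it pressed against the rim for a moment. Push the lid in with the tamper only, not with the gripper, stand the tamper back in its wooden stand, and leave the mug, spice jar and spoon alone.

Things in the scene. Friction and masses are not known exactly. Their poses are not given: they have to be found in the camera images.
- capsule: White plastic refillable coffee capsule, 53 mm across at the mouth, fixed in a round steel filling stand (76 mm across, 14 mm high) that does not move. Origin: centre of the stand's underside, on the counter; z up. The capsule tapers from 53 mm at its top to 41 mm. Inside the open mouth (bore 47 mm) six small orange spring catches, 5 mm below the rim, leave an opening of 37 mm.
- capsule_rim (a point): Centre of the capsule's mouth, level with its flat rim, 44 mm above the counter; z up. A loose lid rests on the catches, flange about 7 mm above the rim, and stays so under 4 N. Pressing on, the force rises to 8 to 16 N; about 5 to 4 mm above the rim the bead passes the catches, the force drops to almost nothing and the lid snaps down, its flange hard on the rim.
- lid: Red plastic snap lid, 30 g, lying plug down on the counter at the start: a round flange 54 mm across and 5 mm thick (grip it by this edge), under it a round plug 14 mm deep, 30 mm across at its end, with a bead 42 mm across. Origin: centre of the flange's underside, 14 mm above the counter at the start; z is its axis, up; top at z = 5 mm. Loose in the mouth it may lie a few degrees askew.
- tamper: Depth-adjustable coffee tamper, about 0.3 kg, upright in its stand: wooden handle 28 mm thick, straight from z = 18 to 62 mm, top at 72; steel collar 64 mm across, 8 mm thick; below it a steel pressing foot 48 mm across. Origin: centre of the collar's underside; z up. The foot's flat face lies 4 to 16 mm below it, as last screwed; not reported, hidden in the stand, does not shift in use.
- tamper_stand: Dark wooden ring, fixed to the counter, 76 mm across and 34 mm high on an 80 mm rubber foot, with a 57 mm bore. The tamper's foot hangs in the bore and its collar lies on the ring. Origin: centre of its underside; z up. The tamper stands home with its origin 34 mm above this origin.
- mug: Teal mug with a handle, 74 mm across, 82 mm high, bystander. Origin: centre of its underside.
- spice_jar: Amber glass spice jar with a black cap, 46 mm across, 95 mm high, bystander. Origin: centre of its underside.
- spoon: Steel spoon, 150 mm long, lying flat beyond the work, bystander. Origin: centre of its underside; x along it.
There are look-alikes about, which are no part of the job. Of the things that look like the tamper_stand, the largest one is meant.

How it is judged:
By the outcome, as a careful person would: the job done as asked, in the order asked, and still so for the second after the job is handed in, with the robot touching nothing.
It also fails if it takes over 72 s, if anything falls off the work surface, if the arm or the gripper's body presses on something with over 40 N, if the wrist force passes 120 N, or if a joint passes its speed limit or range.

## Working session

There is one attempt and no reset: what is moved stays moved. The work goes in short steps, each a Python script; the robot and the scene stay as the last script left them, time stands still between calls to the robot, and variables do not carry over. Pictures are saved under pics/ and viewed, at most 10 in all, crops included, and the job is handed in when it is done.

```bash
mkdir -p pics
python3 - <<'E'
from bench import imaging,status
import cv2,pickle
for n in("top","side"):
    f=imaging.grab_frame(n);pickle.dump(f,open(n+'.pkl','wb'))
    cv2.imwrite(f'pics/{n}0.png',f['pixels'][:,:,::-1])
    print(n,f['fx'],f['cx'],f['cy'],f['R'],f['t'])
print(status.read_time(),status.read_tcp_rot(),status.read_contact_force())
E
```

```text
top 530.5987159782851 317.69362196682215 232.6808439903641 [[-2.90233386e-03 -9.99662165e-01  2.58289236e-02]
 [-9.88820514e-01 -9.81728929e-04 -1.49107434e-01]
 [ 1.49082417e-01 -2.59729291e-02 -9.88483606e-01]] [-15.43214211 550.79862724 832.7444217 ]
side 585.1201508757135 315.6925206881138 232.8922238745149 [[-0.96033006 -0.27882798 -0.00459701]
 [-0.14360875  0.50860884 -0.84893673]
 [ 0.23904539 -0.81459929 -0.5284745 ]] [ 528.64072394  127.81195382 1050.78694921]
0.1 [-3.05800515e+00 -7.15678799e-01  4.47785977e-04] [ 0.06197467 -0.5215322  -0.51679828]
```

View pics/top0.png

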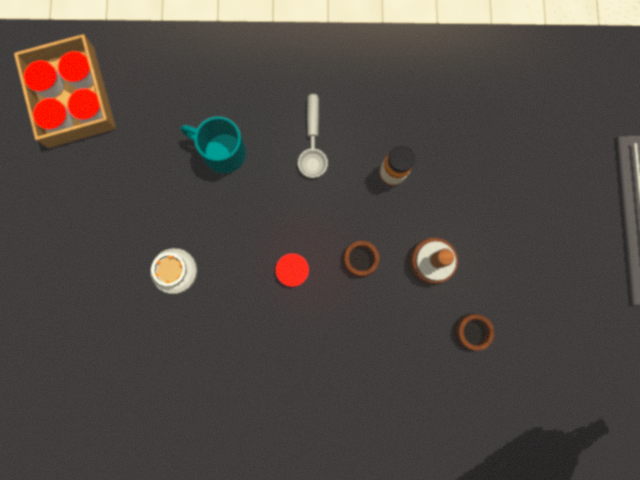

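View pics/side0.png

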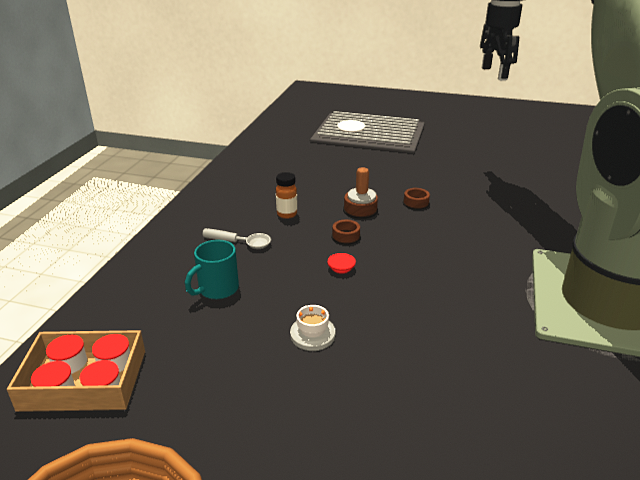

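The top view shows the capsule in its steel stand at (174,270) and the loose red lid at (292,270). Four other red lids, look-alikes, are in the box at about (60,90). There are three dark rings, at (435,260), (361,259) and (476,332). The first is the largest and holds the tamper, so it is the stand meant. I'll confirm with a crop and measure.

```bash
cat > h.py <<'E'
import numpy as np,cv2
from scipy.optimize import least_squares
def ray(f,uv,z):
    uv=np.atleast_2d(uv).astype(float)
    d=np.c_[(uv[:,0]-f['cx'])/f['fx'],(uv[:,1]-f['cy'])/f['fy'],np.ones(len(uv))]@f['R']
    c=-f['R'].T@f['t']
    return (c+d*((z-c[2])/d[:,2])[:,None])[:,:2]
def circ(P):
    r=least_squares(lambda p:np.hypot(*(P-p[:2]).T)-p[2],[*P.mean(0),25],loss='soft_l1',f_scale=.7)
    return r.x[:2],2*r.x[2],np.sqrt(np.mean(r.fun**2))
def blob(m,near,hull=True):
    cs,_=cv2.findContours(m.astype('uint8'),cv2.RETR_EXTERNAL,cv2.CHAIN_APPROX_NONE)
    cs=[c for c in cs if cv2.contourArea(c)>20]
    c=min(cs,key=lambda c:np.hypot(*(c[:,0].mean(0)-near)))
    return (cv2.convexHull(c) if hull else c)[:,0]
def masks(f):
    hsv=cv2.cvtColor(f['pixels'],cv2.COLOR_RGB2HSV).astype(int);h,s,v=hsv[...,0],hsv[...,1],hsv[...,2]
    return dict(red=((h<4)|(h>176))&(s>200)&(v>150),white=(s<60)&(v>110),bright=(s<60)&(v>200),brown=(h<16)&(s>100)&(v>50)&~(((h<4)|(h>176))&(v>150)))
E
python3 - <<'E'
import pickle
from h import *
T=pickle.load(open('top.pkl','rb'));S=pickle.load(open('side.pkl','rb'))
m=masks(T);ms=masks(S)
print('lid top',circ(ray(T,blob(m['red'],(292,270)),19)),'side',circ(ray(S,blob(ms['red'],(341,263)),19)))
for p in((435,260),(361,259),(476,332)):
    print('ring',p,circ(ray(T,blob(m['brown']|(m['white'] if p[0]==435 else False),p),34 if p[0]==435 else 20)))
print('side ring',circ(ray(S,blob(ms['brown']|ms['white'],(361,200)),34)))
print('collar',circ(ray(T,blob(m['white'],(435,260)),42)))
print('stand',circ(ray(T,blob(m['white'],(174,270)),14)))
print('rim br',circ(ray(T,blob(m['bright'],(170,268)),44)))
a=T['pixels'][235:305,135:213];b=T['pixels'][215:285,396:474];c=S['pixels'][295:355,275:350];d=S['pixels'][160:220,325:400]
r=lambda x:cv2.resize(x,(390,290),interpolation=cv2.INTER_CUBIC)
cv2.imwrite('pics/crop.png',np.vstack([np.hstack([r(a),r(b)]),np.hstack([r(c),r(d)])])[:,:,::-1])
E
```

```text
lid top (array([491.63897308,  27.54497541]), np.float64(53.55146290455446), np.float64(0.2704560211643584)) side (array([490.79188846,  30.70411914]), np.float64(61.783375911053945), np.float64(2.3391632469171464))
ring (435, 260) (array([ 505.72425594, -208.70226261]), np.float64(78.58456742612188), np.float64(0.8838817054580285))
ring (361, 259) (array([510.75985525, -89.06590484]), np.float64(61.100667516030185), np.float64(0.5498338129108423))
ring (476, 332) (array([ 388.85247378, -276.59116805]), np.float64(62.13789722507027), np.float64(0.7408681607681211))
side ring (array([ 526.39506109, -248.37826964]), np.float64(222.53431733701467), np.float64(22.820573125502236))
collar (array([ 504.59049321, -209.75901648]), np.float64(63.32954606432579), np.float64(0.30006238620690234))
stand (array([491.16415292, 224.77130326]), np.float64(77.06999897745749), np.float64(0.40476200792474876))
rim br (array([489.17550448, 218.07657988]), np.float64(67.7892872690293), np.float64(1.0422866595092826))
```

View pics/crop.png

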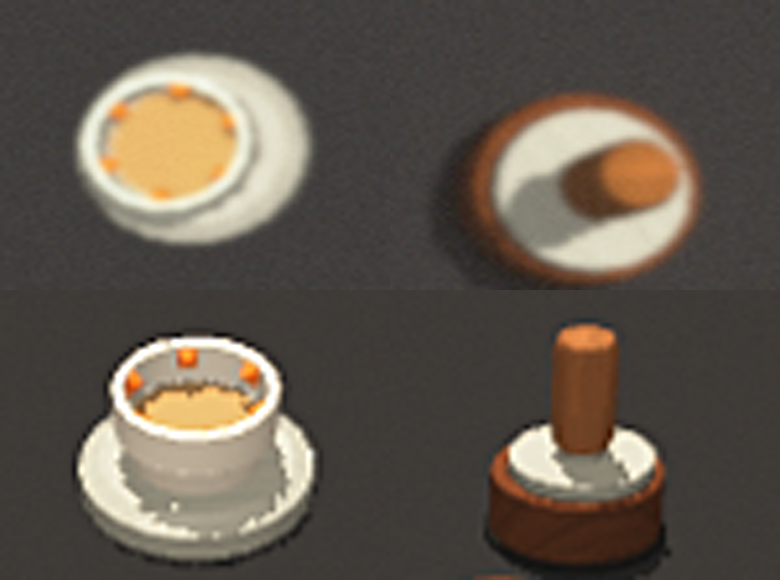

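The crop confirms it: the tamper (white collar, wooden handle) stands in the large ring, which measures 78 mm against 61 mm for the other two. The capsule is open with its orange catches visible. Collar 63 mm, steel stand 77 mm and lid 53.6 mm all match the sizes given. Next I pick up the lid.

```bash
cat >> h.py <<'E'
def down(a): return np.pi*np.array([np.cos(a/2),np.sin(a/2),0.])
E
python3 - <<'E'
import pickle
from h import *
from bench import manip,grip,solver,imaging,status
T=pickle.load(open('top.pkl','rb'))
print('rim from px',ray(T,[(168.2,269.7)],44))
# capsule inner coffee/orange region edge at z~44
m=masks(T)['white'];hole=(~m[255:286,150:190]).astype('uint8')
for a in (0,.46,-.46,np.pi/2): print(a,[solver.solve_ik(p,down(a)) is not None for p in ([491.6,27.5,176],[491,224,213],[504.6,-209.8,229],[491,224,320])])
a=0
L=[491.6,27.5]
manip.goto([*L,260],down(a)); grip(1.0,30)
manip.servo_line([*L,176],vel=120)
f0=status.read_contact_force()
grip(0.0,30)
print(status.read_width(),status.read_gripper_force(),status.read_contact_force()-f0,status.read_position())
manip.servo_line([*L,250],vel=120)
print(status.read_time(),status.read_width(),status.read_gripper_force(),status.read_contact_force())
for n in('top','side'):
    f=imaging.grab_frame(n);pickle.dump(f,open(n+'1.pkl','wb'))
    cv2.imwrite(f'pics/{n}1.png',f['pixels'][:,:,::-1])
E
```

```text
rim from px [[489.74140299 225.64636867]]
0 [True, True, True, True]
0.46 [True, True, True, True]
-0.46 [True, True, True, True]
1.5707963267948966 [True, True, True, True]
0.6116440723711737 29.01324212551117 [-1.18868851  0.87068923 11.97100805] [491.70801046  27.51240904 176.69967561]
4.525 0.6126005939414538 31.388424038887024 [-0.55412228  0.61525525 -0.56670266]
```

View pics/side1.png

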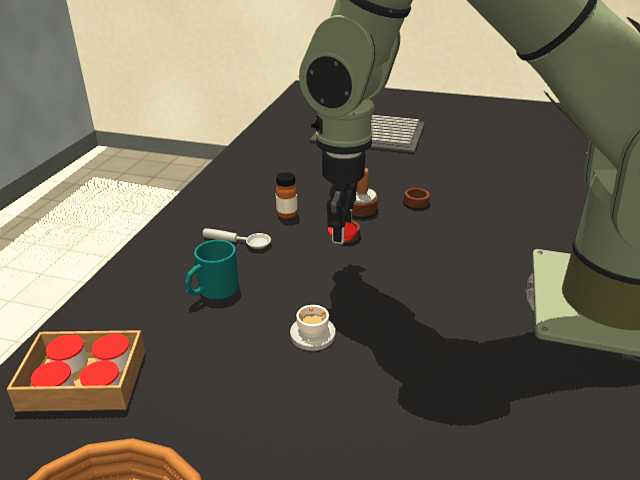

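The side view shows the lid held level between the fingers at about (342,231). The capsule is clear at (312,325). Next I lay the lid into the mouth.

Run:
```python
import pickle
from h import *
from bench import manip,grip,imaging,status
C=[490.4,225.2]
manip.goto([*C,250],down(0)); manip.servo_line([*C,222],vel=100); manip.pause(.2)
f0=status.read_contact_force()
z=222
while z>212.5:
    z-=.75; manip.servo_line([*C,z],vel=25)
    df=status.read_contact_force()-f0
    if z<217: print(z,status.read_position()[2].round(2),df.round(1))
    if np.linalg.norm(df)>1.5: break
print(status.read_position(),status.read_moment())
grip(1.0)
manip.servo_line([*C,300],vel=150)
manip.goto([504.6,-209.8,320],down(0))
print(status.read_time(),status.read_width())
for n in('top','side'):
    f=imaging.grab_frame(n);pickle.dump(f,open(n+'2.pkl','wb'));m=masks(f)
    for z in(56,):
        print(n,circ(ray(f,blob(m['red'],(168,268) if n=='top' else (312,310)),z)))
T=pickle.load(open('top2.pkl','rb'))['pixels'][225:315,120:220];S=pickle.load(open('side2.pkl','rb'))['pixels'][280:355,262:362]
r=lambda x:cv2.resize(x,(400,340),interpolation=cv2.INTER_CUBIC)
cv2.imwrite('pics/lid2.png',np.hstack([r(T),r(S)])[:,:,::-1])
```

```text
[490.39983771 225.19971983 219.71142092] [ 0.02945683 -0.0611503   0.05382965]
9.5333 1.0006180884861173
top (array([490.9715576 , 227.09202643]), np.float64(51.34053965186987), np.float64(0.6749986215226925))
side (array([488.17263144, 232.25686677]), np.float64(53.33655133025535), np.float64(1.2700458064151139))
```

View pics/lid2.png

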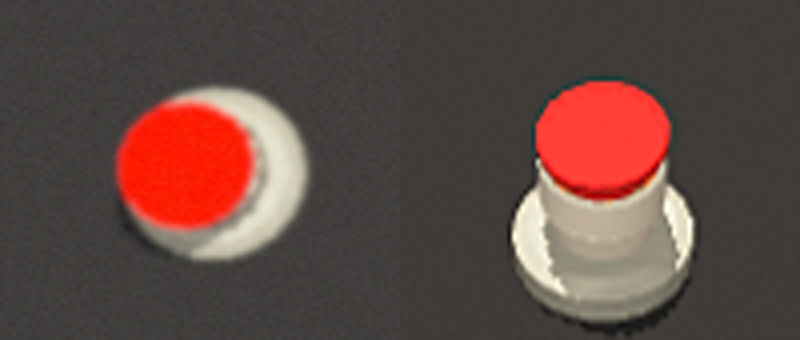

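The crop shows the lid seated in the mouth, top view about (166,269), looking slightly askew. I'll check its tilt while picking up the tamper, since the arm is already above it.

Run:
```python
import pickle
from h import *
from bench import manip,grip,imaging,status
for n in('top','side'):
  for k,near,z in(('',((292,270),(341,263)),19),('2',((168,268),(312,310)),56)):
    f=pickle.load(open(n+k+'.pkl','rb'))
    P=ray(f,blob(masks(f)['red'],near[n=='side'],hull=False),z).astype('float32')
    print(n,k,cv2.fitEllipse(P))
    if k=='2': print('extent x',P[:,0].min(),P[:,0].max(),'y',P[:,1].min(),P[:,1].max())
H=[504.8,-209.5]
manip.goto([*H,300],down(0)); manip.servo_line([*H,229],vel=120); manip.pause(.1)
f0=status.read_contact_force()
grip(0.0,110)
print(status.read_width()*85,status.read_gripper_force(),status.read_contact_force()-f0,status.read_moment(),status.read_position())
print(status.read_time())
```

```text
top  ((491.7298889160156, 27.442813873291016), (52.17192840576172, 52.70188522338867), 55.72732925415039)
top 2 ((490.96905517578125, 226.91143798828125), (48.95473098754883, 50.94267272949219), 153.4347686767578)
extent x 466.08743 515.5017 y 202.16861 251.73753
side  ((490.71539306640625, 29.888957977294922), (50.94890213012695, 64.63964080810547), 10.905303001403809)
side 2 ((493.9618225097656, 219.59725952148438), (53.69438171386719, 76.90037536621094), 19.99728775024414)
extent x 464.00858 514.69415 y 211.43886 260.1059
25.83678468641712 107.47541785240173 [-0.50080544  0.38568172  9.41471606] [0.22476215 0.41098799 0.06912502] [ 504.79384419 -209.48705478  229.38571267]
11.3167
```

Run:
```python
import pickle
from h import *
from bench import manip,grip,imaging,status
H=[504.8,-209.5];C=[490.8,225.3]
f0=status.read_contact_force()
manip.servo_line([*H,310],vel=120)
print('w',status.read_contact_force()-f0)
manip.goto([*C,310],down(0)); manip.servo_line([*C,285],vel=80); manip.pause(.2)
print(status.read_time(),status.read_width()*85,status.read_contact_force(),status.read_moment(),status.read_position())
F={n:imaging.grab_frame(n) for n in('top','side')}
pickle.dump(F,open('f3.pkl','wb'))
r=lambda x:cv2.resize(x,(400,400),interpolation=cv2.INTER_CUBIC)
cv2.imwrite('pics/p3.png',np.hstack([r(F['top']['pixels'][200:330,90:220]),r(F['side']['pixels'][230:360,247:377])])[:,:,::-1])
```

```text
w [  1.52688849  -1.6192474  -12.09179333]
14.4083 25.959882120342677 [ 0.43523432  0.31859314 -3.45783274] [-0.01791489  0.01286619  0.00835221] [490.88232329 225.28036588 285.3986196 ]
```

View pics/p3.png

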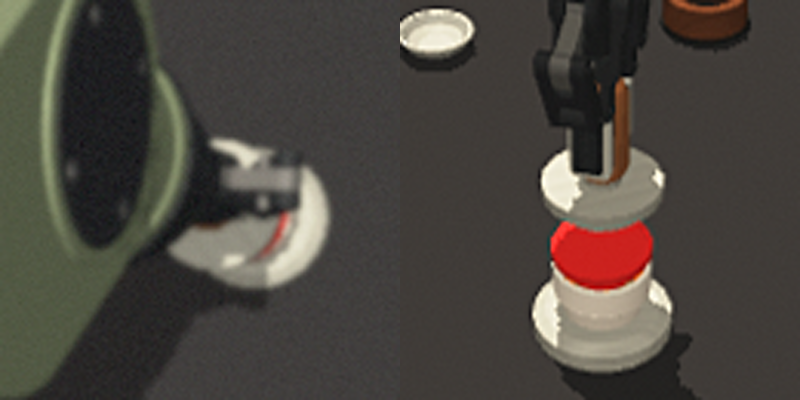

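The side crop shows the collar over the lid, both centred at about u=312.6. The tamper hangs level (moment near 0) and the foot is hidden behind the collar. I'll check the alignment by projection, then press with force watched.

```bash
cat > press.py <<'E'
import pickle
from h import *
from bench import manip,grip,imaging,status
F=pickle.load(open('f3.pkl','rb'))['side']
def proj(f,X):
    c=f['R']@np.array(X,float)+f['t'];return f['fx']*c[0]/c[2]+f['cx'],f['fy']*c[1]/c[2]+f['cy']
for z in(98,94,14,12): print(z,proj(F,[490.8,225.3,z]))
C=[490.8,225.3]
manip.pause(.3)
f0=np.mean([status.read_contact_force() for _ in range(3)],0);print(f0)
z=285.;log=[];touched=False;peak=0;snap=False
while z>242:
    z-=.3 if touched else .6
    manip.servo_line([*C,z],vel=20)
    d=status.read_contact_force()-f0;fz=d[2]
    log.append((round(z,1),round(float(status.read_position()[2]),2),round(float(fz),1)))
    if fz>1.5: touched=True
    peak=max(peak,fz)
    if peak>6 and fz<3: snap=True
    if (snap and fz>14) or fz>24: break
    if status.read_time()>50: break
for l in log:
    if l[2]>1 or snap and l is log[-1]: print(l)
print('snap',snap,'peak',peak,d,status.read_moment(),status.read_time())
if snap: manip.pause(1.2); print((status.read_contact_force()-f0),status.read_position(),status.read_width()*85)
pickle.dump((z,f0),open('z.pkl','wb'))
E
python3 press.py
```

```text
98 (np.float64(311.95411214402674), np.float64(288.5460292815306))
94 (np.float64(311.97407336506564), np.float64(290.54545625803536))
14 (np.float64(312.35516165215904), np.float64(328.71737971704613))
12 (np.float64(312.36426681478974), np.float64(329.6294034731955))
[-0.51207831  0.40684276 -2.27394936]
(258.6, 258.62, 2.0)
(258.3, 258.39, 3.8)
(258.0, 258.1, 5.9)
(257.7, 257.78, 7.2)
(257.4, 257.51, 7.4)
(257.1, 257.3, 9.9)
(256.8, 257.03, 9.9)
(256.5, 256.71, 9.1)
(256.2, 256.3, 7.0)
(255.9, 255.87, 3.7)
(255.6, 255.52, 3.2)
(255.3, 255.17, 1.4)
(252.0, 252.13, 5.4)
(251.7, 252.02, 10.4)
(251.4, 251.94, 16.0)
snap True peak 16.005101664671955 [-1.29706841 -1.57052678 16.00510166] [-0.19260248  0.60126881  0.02349407] 31.8083
[-2.09711559 -1.63958312 15.18909576] [490.89135821 225.23999558 251.94134343] 25.935002196536523
```

The lid clicked at about 10 N, met a hard stop, and was held at 15 N for over a second. I'll lift off, check the lid and return the tamper to the exact spot it came from.

Run:
```python
import pickle
from h import *
from bench import manip,grip,imaging,status
H=[504.8,-209.5];C=[490.8,225.3]
manip.servo_line([*C,310],vel=80)
print(status.read_contact_force())
manip.goto([*H,310],down(0)); manip.servo_line([*H,250],vel=100); manip.pause(.2)
F={n:imaging.grab_frame(n) for n in('top','side')};pickle.dump(F,open('f4.pkl','wb'))
print('lid',circ(ray(F['top'],blob(masks(F['top'])['red'],(168,268)),49)),circ(ray(F['side'],blob(masks(F['side'])['red'],(312,310)),49)))
f0=status.read_contact_force();z=250
while z>228.5:
    z-=1 if z>234 else .4
    manip.servo_line([*H,z],vel=30)
    d=status.read_contact_force()-f0
    if d[2]>4 or np.hypot(*d[:2])>6: break
print(z,status.read_position(),d,status.read_moment(),status.read_time())
r=lambda x:cv2.resize(x,(400,400),interpolation=cv2.INTER_CUBIC)
F2=imaging.grab_frame('side')
cv2.imwrite('pics/p4.png',np.hstack([r(F['side']['pixels'][260:360,262:362]),r(F2['pixels'][130:230,310:410])])[:,:,::-1])
```

```text
[-0.57104773 -0.64751032 -3.48443403]
lid (array([491.30660599, 226.43720547]), np.float64(51.25518542329508), np.float64(0.5692385346593118)) (array([491.02228564, 226.30950763]), np.float64(55.55790211922849), np.float64(0.8594072927797739))
229.19999999999993 [ 504.79463839 -209.51879594  229.41545263] [-1.06051457  1.39670062  7.44228709] [0.22187821 0.28544702 0.03026787] 43.5417
```

View pics/p4.png

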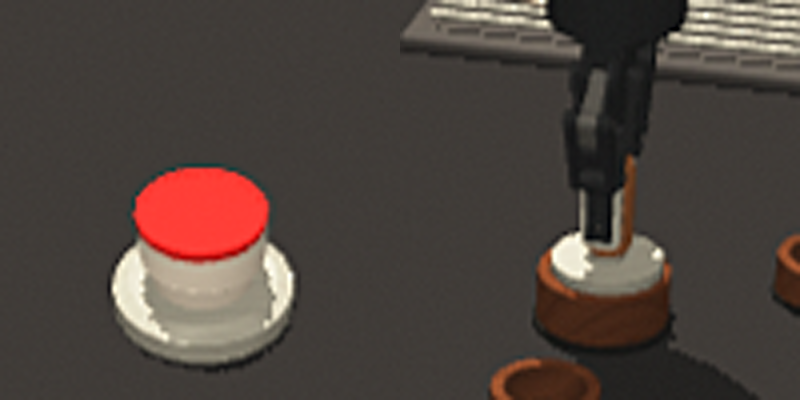

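The lid lies level and flush on the rim (side view about (312,313)), and both cameras agree on its centre at z=49. The tamper sits home at the same height it was picked from. Next I release, retreat and take a last look.

Run:
```python
from h import *
from bench import manip,grip,imaging,status
H=[504.8,-209.5]
grip(1.0); manip.servo_line([*H,330],vel=120)
manip.goto([400,-330,380],down(0)); manip.pause(.3)
T=imaging.grab_frame('top');S=imaging.grab_frame('side')
print(status.read_time(),'collar',circ(ray(T,blob(masks(T)['white'],(435,260)),42)))
cv2.imwrite('pics/p5.png',np.hstack([cv2.resize(T['pixels'],(400,300)),cv2.resize(S['pixels'][150:360,180:460],(400,300))])[:,:,::-1])
```

```text
46.3 collar (array([ 504.51530808, -209.22301683]), np.float64(63.38646571398325), np.float64(0.3461941396427683))
```

View pics/p5.png

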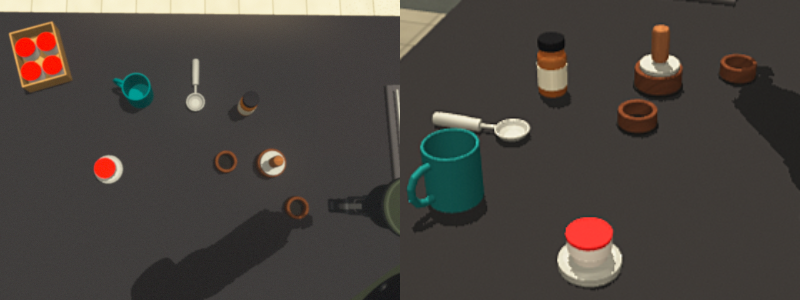

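The lid is flush, the tamper stands upright in its stand (collar at 504.5, -209.2), the mug, jar and spoon look unmoved, and the robot is clear.

```bash
python3 -c "
from bench import workorder
print(workorder.sign_off())"
```

```text
the job is handed in; nothing more can be done
None
```

The capsule is closed: the lid clicked in at about 10 N and lies flush, held at about 15 N for just over a second; the tamper is back in its stand, nothing else was touched, and the job was handed in at about 46 s.

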